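# Put a freshly lacquered pair away in the carrying crate

## Robot

A 6-joint arm with a two-finger parallel gripper is mounted at the origin on the work surface. World frame = base frame: x ahead of the robot, y to its left, z up, the work surface at z = 0. Lengths are in m, angles in rad, forces in N, time in s.
With the tool pointing down it reaches from about 0.375 to 0.925 m from the base axis. Payload 5.7 kg.
Tool frame: the origin (TCP) lies on the centre line of the jaws, within the pads' length; the fingertips stand manip.tip_extent ahead of it and the grasp point (between the pads) lies 3 mm ahead of it (manip.tip_extent is the distance from the TCP to the fingertips, in m); z points along the fingers, y is the line along which they close (so a half turn about z gives the same grasp; the last joint's range is limited). The gripper opens to 88 mm and grips with 3 to 60 N. Pads are 20 mm wide; open, the fingers measure 115 mm over their backs; the gripper's body (75 mm by 178 mm) begins 61 mm behind the grasp point.
Start: joints at [1.207, 0.359, 1.51, -0, 1.272, -0.115], TCP at [0.148, 0.581, 0.245] pointing down, gripper open.
Joint ranges: [-2.97, 2.97], [-1.01, 2.36], [0.21, 2.38], [-0.96, 4.11], [0.2, 2.71], [-2.98, 2.98]. Speed limits (rad/s): [2.39, 2.39, 3.14, 3.14, 3.14, 3.14].

## Interface

Orientations are given as [roll, pitch, yaw] about the fixed x, y, z axes, in that order (R = Rz(yaw) Ry(pitch) Rx(roll)).
In Python, from station import manip gives the robot as it stands.
- The arm moves only by the tool step_arm, never from a script. Its argument "increments" is a list of rows, each a list of 6 numbers: the shift along the tool's x, y, z in units of 20 mm (1.0 is 20 mm), then the turn, a rotation vector about the tool's x, y, z in units of 8 degrees (1.0 is 8 degrees). A call has 1 to 20 rows; each row shifts and turns the commanded pose from where the row before left it, along the tool's axes as they then stand; what a row does not reach is not made up. A row lasts 1/8 s, in which the tool goes at most 62.5 mm and 10.7 degrees, less where a joint would pass 70% of its speed; a pose out of reach is approached as far as the arm can. A call with a number of a shift or a turn outside -1 to 1 is refused whole. A call with a gripper value outside its range is refused whole. "hand" is the opening, from -1 (shut) to 1 (fully open), set as the call begins (left out, the last holds). The fingers move at their own pace and stop on an object; "newtons" is the grip in N (left out, the last holds). Time passes only in rows, so rows that do not move let the fingers close. It gives the time, the measured TCP pose, the force, the opening and the grip force at its end, in the units of the state.
- manip.read_state(): the state, without advancing time (a new reading comes with each control period).
- manip.read_camera(name): name is "side" or "top"; returns a dict with "frame" (400x640x3 uint8, red, green, blue), "K" (3x3 intrinsics, pixels), "extrinsics" (4x4, takes a point from camera to world coordinates). Camera axes: x right, y down, z forward; pixel columns grow to the right and rows downward; lengths in m; the calibration is good to about 2 mm. A picture is of the moment at which its call begins. There is no depth.
- manip.hand_in(): hands the job in; it is judged then, once.
The state is a dict: "t": time; "qpos": joint angles; "joint_vel": joint speeds; "joint_torque": joint torques, N m; "eef_pos": TCP position; "tool_rot": TCP orientation; "contact_force": force on the tool from outside, world axes, zero at the start; "ft_torque": the same for the moment, N m; "gripper_width": finger opening in m; "finger_force": force on a finger pad.
Only numpy, scipy, OpenCV 4.12 (cv2) and the standard library are available. Lean on these libraries where they do the work, as an engineer would, in place of code of your own. Each camera call takes 0.05 s, during which the arm holds its last target. There are 200 camera calls.

## Task

Put the freshly lacquered pair of children's shoes away: slide them along the drying board, toes first and side by side, right into the open crate, then swing its gate shut and shoot the barrel bolt fully home. The lacquer is still tacky, so do not lift the shoes, push them with no more than 10 N, and never let them touch each other or be squeezed by the crate or its gate. Leave everything else on the bench where it is.

Things in the scene. Friction and masses are not known exactly. Their poses are not given: they have to be found in the camera images.
- crate: open-topped plywood carrying crate, fixed. Origin: centre of the inside, at bench level; x from doorway to end wall, y to its left, z up. Inside: x -116 (shut gate) to +116 mm (end wall), y -105 to +105, floor 4 mm above the bench, walls 70 mm high; lane centres y = +52, -52. The shoes stand before it on a drying board, 220 mm wide, level with its floor, butted to the doorway (x -431 to -131)
- crate_floor (a point): centre of the crate's inner floor, on its top face, level with the drying board, 4 mm above the bench, axes as the crate's
- gate (a joint): the crate's upright plywood gate, 219 mm wide, 14 mm thick, 8 to 68 mm above the bench, hinged on an upright axis at crate x = -130.5, y = -118 mm. 0 = shut, against a stop, outer face at crate x = -130.5; grows to 2.2 rad as it swings out, away from the crate. Starts wide open, stays where it is left, 0.05 N m of friction. The end towards +y is free
- gate_hinge (a point): on the gate's hinge axis, 70 mm above the bench. At gate angle a the gate runs from here along (-sin a, cos a) in the crate's x, y; its outer face looks along (-cos a, -sin a) and passes through the axis
- gate_push (a point): point on the gate's outer face 60 mm from the hinge axis, 45 mm above the bench; bare plywood from 40 to 105 mm from the axis: push here, from outside, to shut the gate
- bolt (a joint): steel barrel bolt on the gate's outer face: 0 = drawn, 0.040 m = fully home (a stop). It slides along the gate away from the hinge, into the keeper on the crate's left front post, which it enters after 15 mm and only if the gate is shut. 1.5 N of friction plus 4 N per m/s; stays where it is left
- bolt_knob (a point): centre of the bolt's knob, an 18 mm ball on a 12 mm shank, 36 mm out from the gate's outer face, 45 mm above the bench, 137 mm from the hinge axis when drawn; moves with the bolt, towards the crate's +y when the gate is shut. The bolt's straps stand 20 mm out from the gate; on the knob's hinge side there is room for a finger
- shoe_a: child's laced shoe on its blue last, dark, tacky lacquer, rigid, 0.26 to 0.43 kg, 165 mm long, 58 wide, 54 high at the heel, 26 at the toe; the last's cone stands to 72 mm. Origin: mid-length on the underside; x from heel to toe, z up. The back is upright, a half circle in plan, radius 24 mm about x = -58.5. Toe towards the doorway. Slides at 1 to 4 N; friction 0.6
- shoe_b: the other shoe of the pair, mirror image of shoe_a, same sizes, axes and care; either may stand on either side
- shoe_a_heel (a point): rearmost point of shoe_a's heel on the underside, x = -82.5 mm in the shoe's frame
- shoe_a_toe (a point): foremost point of shoe_a's sole, x = +82.5 mm in the shoe's frame, 8 mm above its underside
- shoe_b_heel (a point): rearmost point of shoe_b's heel on the underside, x = -82.5 mm in the shoe's frame
- shoe_b_toe (a point): foremost point of shoe_b's sole, x = +82.5 mm in the shoe's frame, 8 mm above its underside
- glue_jar: A bystander. Origin at the centre of its underside: glass glue jar with a screw lid, 68 mm across, 80 mm high.
- hammer: A bystander. Origin at the centre of its underside: shoemaker's hammer lying flat, 180 mm long, 26 mm high.
- polish_tin: A bystander. Origin at the centre of its underside: round polish tin, 75 mm across, 23 mm high.
- shoe_brush: A bystander. Origin at the centre of its underside: shoe brush, bristles down, 150 x 46 mm, 40 mm high.
- bare_last: A bystander. Origin at the centre of its underside: bare wooden last standing alone, 165 mm long, 70 mm high, no shoe on it.
- pincers: A bystander. Origin at the centre of its underside: lasting pincers lying flat, 190 mm long, 16 mm high.
- awl: A bystander. Origin at the centre of its underside: wood-handled awl lying flat, 140 mm long.

How it is judged:
By the outcome, as a careful person would: the job done as asked, in the order asked, and still so for the second after the job is handed in, with the robot touching nothing.
It also fails if it takes over 72 s, if anything falls off the work surface, if the arm or the gripper's body presses on something with over 40 N, if the wrist force passes 120 N, or if a joint passes its speed limit or range.

## Working session

There is one attempt and no reset: what is moved stays moved. The work goes in short steps, Python scripts to look and compute and a tool call to move; the robot and the scene stay as the last step left them, time stands still between calls to the robot, and variables do not carry over. Pictures are saved under pics/ and viewed, at most 10 in all, crops included, and the job is handed in when it is done.

Besides the shell and the picture viewer there is one more tool, called as name(argument=value, ...), one argument or row to a line, values as JSON. step_arm: Moves the arm, as the interface text tells. Shifts and turns lie within -1 to 1; 1 stands for 20 mm of shift or 8 degrees of turn. Its arguments: {"type":"object","properties":{"increments":{"type":"array","items":{"type":"array","items":{"type":"number","minimum":-1,"maximum":1}}},"hand":{"type":"number"},"newtons":{"type":"number"}},"required":["increments"]}

```bash
mkdir -p pics; ls
python3 - <<'E'
from station import manip
import cv2,numpy as np
s=manip.read_state();print(s['t'],s['eef_pos'],s['tool_rot'],s['gripper_width'],manip.tip_extent)
for n in('top','side'):
    c=manip.read_camera(n);cv2.imwrite(f'pics/{n}0.png',c['frame'][:,:,::-1]);np.savez(f'{n}0.npz',**c)
    print(n,c['K'].round(1).tolist(),c['extrinsics'].round(4).tolist())
E
```

```text
pics
0.0 [0.14754337 0.58093931 0.24383182] [-3.13983483e+00 -2.09561552e-04  2.89276656e+00] 0.08799610859485194 0.022
top [[445.1, 0.0, 314.1], [0.0, 445.1, 195.1], [0.0, 0.0, 1.0]] [[-0.0243, -0.9984, 0.0506, 0.4983], [-0.9996, 0.0252, 0.016, 0.0169], [-0.0172, -0.0502, -0.9986, 1.2663], [0.0, 0.0, 0.0, 1.0]]
side [[387.2, 0.0, 318.2], [0.0, 387.2, 195.5], [0.0, 0.0, 1.0]] [[-0.9195, -0.2995, 0.2546, 0.3276], [-0.393, 0.6846, -0.6139, 0.6599], [0.0096, -0.6646, -0.7472, 0.8408], [0.0, 0.0, 0.0, 1.0]]
```

View pics/top0.png

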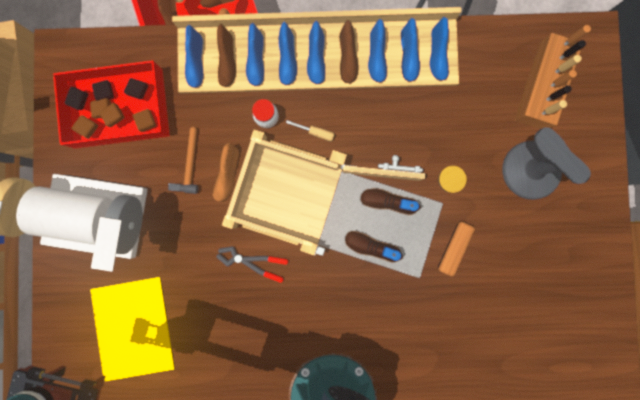

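View pics/side0.png

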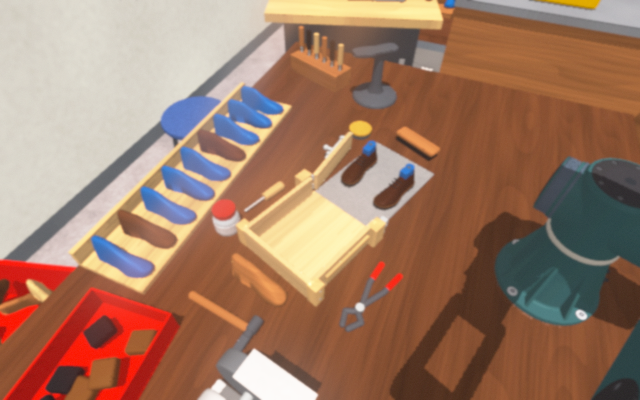

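Top view: board is the grey quad around (380,222), crate around (285,190) with hinge post near (340,160). The gate is open, running from (345,168) to (424,177) with the knob at about (397,158). The shoes are at (390,201) and (375,246) with their toes to the left. The side view agrees.

```bash
cat > h.py <<'E'
import numpy as np,cv2
def ray(c,uv,z):
    uv=np.atleast_2d(np.asarray(uv,float)); d=np.c_[uv,np.ones(len(uv))]@np.linalg.inv(c['K']).T@c['extrinsics'][:3,:3].T
    o=c['extrinsics'][:3,3]; return (o+d*((z-o[2])/d[:,2])[:,None])[:,:2]
def proj(c,P):
    P=np.atleast_2d(P); E=np.linalg.inv(c['extrinsics']); q=(P@E[:3,:3].T+E[:3,3])@c['K'].T; return q[:,:2]/q[:,2:]
def big(m,n=1):
    cs=cv2.findContours(m.astype(np.uint8),cv2.RETR_EXTERNAL,cv2.CHAIN_APPROX_NONE)[0]
    return sorted(cs,key=cv2.contourArea)[::-1][:n]
E
python3 - <<'E'
from h import *
for n in('top','side'):
    c=np.load(n+'0.npz');f=c['frame'];hsv=cv2.cvtColor(f,cv2.COLOR_RGB2HSV)
    g=(hsv[...,1]<45)&(hsv[...,2]>100)&(hsv[...,2]<215)
    roi=np.zeros(g.shape,bool)
    if n=='top': roi[160:290,310:460]=1
    else: roi[130:250,300:440]=1
    b=big(cv2.morphologyEx((g&roi).astype(np.uint8),cv2.MORPH_OPEN,np.ones((3,3))))[0]
    h=cv2.convexHull(b); w=ray(c,h[:,0]+0.0,0.004)
    r=cv2.minAreaRect((w*1000).astype(np.float32));print(n,r,cv2.boxPoints(r).round(1).tolist())
    ap=cv2.approxPolyDP(h,4,True)[:,0];print('poly',ap.tolist(),(ray(c,ap,.004)*1000).round(1).tolist())
E
python3 -c "
import cv2
f=cv2.imread('pics/top0.png');g=cv2.resize(f[115:285,215:465],(800,544),interpolation=cv2.INTER_CUBIC);cv2.imwrite('pics/c0.png',g)"
```

```text
top ((476.5054626464844, -147.39678955078125), (298.37469482421875, 220.26577758789062), 70.69535827636719) [[323.20001220703125, -251.8000030517578], [531.0999755859375, -324.6000061035156], [629.7999877929688, -43.0], [421.8999938964844, 29.799999237060547]]
poly [[341, 173], [441, 203], [419, 276], [320, 243]] [[623.2, -40.9], [530.8, -320.6], [327.8, -251.3], [426.4, 23.8]]
side ((475.9546203613281, -147.28460693359375), (295.7475280761719, 218.24844360351562), 70.74797821044922) [[324.20001220703125, -250.89999389648438], [530.2000122070312, -322.8999938964844], [627.7000122070312, -43.70000076293945], [421.70001220703125, 28.299999237060547]]
poly [[432, 173], [393, 214], [367, 222], [319, 192], [376, 143]] [[329.7, -252.4], [395.1, -47.9], [452.6, 7.8], [616.0, -41.4], [529.2, -317.3]]
```

View pics/c0.png

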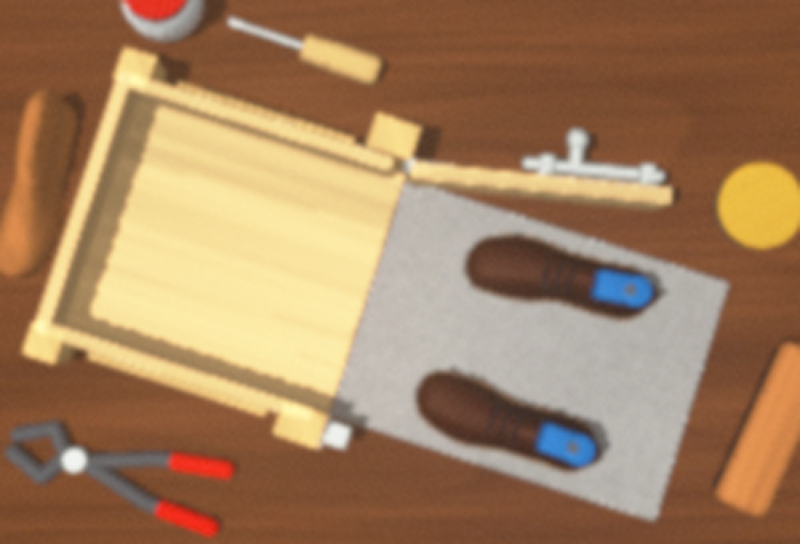

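```bash
cat >> h.py <<'E'
A=np.radians(70.72);X=np.array([np.cos(A),np.sin(A)]);Y=np.array([-X[1],X[0]])
O=np.array([.4763,-.1473])+.281*X
def cr(w): return (np.atleast_2d(w)-O)@np.c_[X,Y]
def wo(p): return O+np.atleast_2d(p)@np.array([X,Y])
def shoes(c):
    """top view: heel circle centre, toe in crate mm, yaw deg"""
    hsv=cv2.cvtColor(c['frame'],cv2.COLOR_RGB2HSV).astype(int);H,S,V=[hsv[...,i] for i in range(3)]
    roi=cv2.fillConvexPoly(np.zeros(H.shape,np.uint8),proj(c,np.c_[wo(np.array([[-.425,-.105],[-.425,.105],[.11,.10],[.11,-.10]])),[.004]*4]).round().astype(np.int32),1)
    blue=(H>95)&(H<125)&(S>120)
    m=((V<115)&(S>60)|blue)&(roi>0)
    m=cv2.morphologyEx(m.astype(np.uint8),cv2.MORPH_OPEN,np.ones((3,3)))
    out=[]
    for b in big(m,2):
        k=cv2.drawContours(np.zeros(H.shape,np.uint8),[b],-1,1,-1)
        v,u=np.nonzero(k&blue); cone=cr(ray(c,[u.mean(),v.mean()],.076))[0]*1000
        p=cr(ray(c,b[:,0],.020))*1000    # low outline, toe part
        r=cr(ray(c,b[:,0],.056))*1000    # heel outline at its rim
        a=0.
        for _ in range(6):
            ax=np.array([np.cos(a),np.sin(a)]);n=np.array([-ax[1],ax[0]])
            s=p@ax;t=s.max();front=p[(s>t-75)&(s<t-20)]@n; sr=r@ax;q=sr.min();back=r[(sr<q+40)&(sr>q+12)]@n
            f=(front.max()+front.min())/2;h=(back.max()+back.min())/2
            a+=np.arctan2(f-h,t-47-q-26)
        out.append(dict(toe=t,heel=q,len=t-q,yaw=np.degrees(a),hc=((q+24)*ax+h*n).round(1),tc=(t*ax+f*n).round(1),wf=np.ptp(front),wb=np.ptp(back),cone=cone.round(1)))
    return sorted(out,key=lambda d:d['hc'][1])
E
python3 - <<'E'
from h import *
c=np.load('top0.npz')
print('O',O,'A',A);[print(d) for d in shoes(c)]
h=O+X*-.1305+Y*-.118; print('hinge',h,proj(c,[*h,.068]))
P=np.array([[410,165],[672,188],[410,182],[670,205],[577,135]])/3.2+[215,115]
print((cr(ray(c,P[:4],.068))*1000).round(1).tolist(), (cr(ray(c,P[4],.045))*1000).round(1))
d=cr(ray(c,P[1],.068))[0]-[-.1305,-.118]; print('a',np.arctan2(-d[0],d[1]))
print('posts',proj(c,np.c_[wo(np.array([[.116,.105],[.116,-.105]])),[.004]*2]))
# dark pixels side view
E
```

```text
O [0.56908196 0.11794047] A 1.2342968470103899
{'toe': np.float64(-205.9898399453249), 'heel': np.float64(-310.0602408351236), 'len': np.float64(104.07040088979869), 'yaw': np.float64(1.2278857639979373), 'hc': array([-284.7,  -66. ]), 'tc': array([-204.7,  -64.3]), 'wf': np.float64(53.365619288635), 'wb': np.float64(41.440815417497504), 'cone': array([nan, nan])}
{'toe': np.float64(-199.88692529652667), 'heel': np.float64(-354.85688232385064), 'len': np.float64(154.96995702732397), 'yaw': np.float64(-1.041185043662313), 'hc': array([-329.7,   68.6]), 'tc': array([-198.7,   66.3]), 'wf': np.float64(53.45115163085116), 'wb': np.float64(29.587435918545417), 'cone': array([-323.2,   67.7])}
hinge [ 0.63737495 -0.04420242] [[343.10002412 165.37339483]]
[[-131.5, -114.9], [-347.1, -163.6], [-135.9, -101.2], [-349.7, -149.4]] [[-260.5 -186.3]]
a 1.7784328998089953
posts [[235.43640366 216.03331051]
 [258.5181853  146.12710233]]h.py:24: RuntimeWarning: Mean of empty slice.
  v,u=np.nonzero(k&blue); cone=cr(ray(c,[u.mean(),v.mean()],.076))[0]*1000
  ret = ret.dtype.type(ret / rcount)
```

```bash
sed -i "s/    blue=.*/    blue=(H>90)\&(H<130)\&(S>90)/; s/cv2.MORPH_OPEN,np.ones((3,3))/cv2.MORPH_CLOSE,np.ones((5,5))/" h.py
python3 - <<'E'
from h import *
c=np.load('top0.npz')
[print({k:np.round(v,1).tolist() for k,v in d.items()}) for d in shoes(c)]
hsv=cv2.cvtColor(c['frame'],cv2.COLOR_RGB2HSV)
for y in(198,202,206):print(hsv[y,396:426].tolist())
E
```

```text
{'toe': -206.9, 'heel': -361.3, 'len': 154.5, 'yaw': 2.2, 'hc': [-334.9, -68.6], 'tc': [-204.6, -63.6], 'wf': 53.0, 'wb': 42.5, 'cone': [-329.2, -70.0]}
{'toe': -198.2, 'heel': -353.1, 'len': 154.9, 'yaw': 0.5, 'hc': [-329.7, 66.4], 'tc': [-198.8, 67.5], 'wf': 53.8, 'wb': 42.8, 'cone': [-323.2, 67.8]}
[[9, 110, 74], [9, 113, 70], [11, 120, 70], [8, 107, 69], [8, 98, 65], [0, 56, 64], [159, 39, 65], [143, 29, 70], [146, 29, 71], [173, 44, 76], [5, 53, 82], [8, 72, 88], [10, 79, 103], [10, 74, 111], [12, 71, 115], [11, 63, 121], [13, 51, 124], [11, 37, 138], [12, 25, 152], [16, 17, 163], [20, 13, 173], [20, 13, 174], [23, 12, 172], [18, 14, 176], [16, 16, 180], [12, 14, 182], [16, 16, 178], [19, 16, 175], [16, 16, 176], [14, 24, 177]]
[[9, 126, 97], [9, 126, 99], [8, 121, 97], [2, 83, 92], [125, 67, 99], [108, 155, 151], [106, 180, 190], [105, 184, 205], [105, 183, 208], [105, 184, 207], [105, 183, 204], [105, 183, 202], [106, 181, 200], [105, 189, 196], [106, 181, 193], [106, 175, 189], [106, 174, 186], [105, 180, 190], [106, 179, 187], [106, 178, 179], [107, 153, 167], [108, 109, 140], [111, 36, 113], [18, 12, 106], [17, 19, 120], [21, 17, 151], [21, 15, 175], [16, 15, 183], [17, 13, 183], [17, 12, 184]]
[[10, 127, 76], [8, 114, 78], [179, 78, 75], [120, 71, 93], [108, 150, 138], [106, 176, 181], [105, 178, 203], [105, 181, 210], [105, 182, 212], [105, 182, 211], [105, 182, 210], [105, 183, 209], [105, 181, 207], [105, 167, 199], [107, 129, 178], [107, 93, 151], [107, 86, 148], [107, 127, 171], [106, 167, 195], [105, 185, 200], [105, 184, 201], [105, 183, 189], [107, 159, 151], [119, 59, 90], [14, 43, 88], [15, 23, 111], [18, 19, 135], [26, 13, 158], [20, 13, 177], [17, 13, 180]]
```

```bash
sed -i "s/m=((V<115)&(S>60)|blue)/m=((V<125)\&(S>33)|blue)/" h.py
sed -i "s/    out=\[\]/    out=[];c0=m/; s/cone=cone.round(1)))/cone=cone.round(1),p=p,r=r))/" h.py
python3 - <<'E'
from h import *
c=np.load('top0.npz')
for d in shoes(c):
    p=d.pop('p');r=d.pop('r');print({k:np.round(v,1).tolist() for k,v in d.items()})
    for nm,q in(('toe',p),('heel',r)):
        x=q[:,0];e=x.max() if nm=='toe' else x.min();sg=-1 if nm=='toe' else 1
        print(nm,[(o,round(float(z.max()+z.min())/2,1),round(float(np.ptp(z)),1)) for o in(4,8,14,22,30,40,50,60,70) for z in[q[abs(x-e-sg*o)<2.5,1]] if len(z)>1])
E
```

```text
{'toe': -206.5, 'heel': -366.3, 'len': 159.8, 'yaw': 2.6, 'hc': [-339.4, -69.5], 'tc': [-203.8, -63.2], 'wf': 54.3, 'wb': 45.0, 'cone': [-329.2, -70.0]}
toe [(4, -61.7, 30.1), (8, -59.9, 35.5), (14, -60.7, 44.3), (22, -61.5, 47.9), (30, -62.7, 50.5), (40, -64.4, 52.3), (50, -66.0, 50.5), (60, -65.9, 50.5), (70, -67.6, 47.0)]
heel [(4, -73.5, 12.0), (8, -72.2, 28.4), (14, -70.6, 35.2), (22, -70.7, 40.4), (30, -69.9, 43.8), (40, -68.8, 43.0), (50, -67.6, 40.4), (60, -67.3, 41.2), (70, -67.0, 40.4)]
{'toe': -197.4, 'heel': -356.6, 'len': 159.2, 'yaw': 0.4, 'hc': [-333.0, 66.0], 'tc': [-197.8, 66.9], 'wf': 54.9, 'wb': 45.1, 'cone': [-323.2, 67.8]}
toe [(4, 63.3, 29.0), (8, 63.3, 37.8), (14, 63.3, 41.3), (22, 64.7, 49.3), (30, 65.7, 51.0), (40, 66.6, 52.7), (50, 66.7, 52.7), (60, 68.1, 50.1), (70, 69.1, 46.5)]
heel [(4, 68.8, 14.5), (8, 67.5, 25.5), (14, 64.9, 34.0), (22, 65.7, 42.6), (30, 65.2, 43.4), (40, 65.9, 43.4), (50, 66.3, 42.6), (60, 66.2, 42.6), (70, 67.0, 42.6)]
```

step_arm(
  hand=-0.318,
  increments=[
    [0,0,0,0,0,0.989],
    [0,0,0,0,0,0.989],
    [0,0,0,0,0,0.989],
    [0,0,0,0,0,0.989],
    [0,0,0,0,0,0.989],
    [0,0,0,0,0,0.989],
    [0,0,0,0,0,0.989],
    [0,0,0,0,0,0.989],
    [0,0,0,0,0,0.989],
    [0,0,0,0,0,0.989],
    [0,0,0,0,0,0.989],
    [0,0,0,0,0,0.989],
    [-0.885,0.31,0,0,0,0],
    [-0.885,0.31,0,0,0,0],
    [-0.885,0.31,0,0,0,0],
    [-0.885,0.31,0,0,0,0],
    [-0.885,0.31,0,0,0,0],
    [-0.885,0.31,0,0,0,0],
    [-0.885,0.31,0,0,0,0],
    [-0.885,0.31,0,0,0,0],
  ],
)

```text
t: 2.6
eef_pos: [0.148, 0.4302, 0.2447]
tool_rot: [3.142, -0.0, 1.236]
contact_force: [-0.3, -0.4, 0.8]
gripper_width: 0.0298
finger_force: 0.0
```

step_arm(
  increments=[
    [-0.535,0.974,0,0,0,0],
    [-0.535,0.974,0,0,0,0],
    [-0.535,0.974,0,0,0,0],
    [-0.535,0.974,0,0,0,0],
    [-0.535,0.974,0,0,0,0],
    [-0.535,0.974,0,0,0,0],
    [-0.535,0.974,0,0,0,0],
    [-0.535,0.974,0,0,0,0],
    [-0.535,0.974,0,0,0,0],
    [-0.535,0.974,0,0,0,0],
    [-0.535,0.974,0,0,0,0],
    [-0.535,0.974,0,0,0,0],
    [-0.535,0.974,0,0,0,0],
    [-0.535,0.974,0,0,0,0],
    [-0.535,0.974,0,0,0,0],
    [-0.535,0.974,0,0,0,0],
    [-0.535,0.974,0,0,0,0],
  ],
)

```text
t: 4.72
eef_pos: [0.401, 0.1498, 0.2447]
tool_rot: [3.141, -0.0, 1.236]
contact_force: [-0.8, -0.3, -0.1]
gripper_width: 0.0301
finger_force: 0.0
```

step_arm(
  increments=[
    [-0.93,0.6,0.25,0,0,0],
    [-0.93,0.6,0.25,0,0,0],
    [-0.93,0.6,0.25,0,0,0],
    [-0.93,0.6,0.25,0,0,0],
    [-0.93,0.6,0.25,0,0,0],
    [-0.93,0.6,0.25,0,0,0],
    [-0.93,0.6,0.25,0,0,0],
    [-0.93,0.6,0.25,0,0,0],
    [-0.93,0.6,0.25,0,0,0],
    [-0.93,0.6,0.25,0,0,0],
    [-0.93,0.6,0.25,0,0,0],
    [-0.93,0.6,0.25,0,0,0],
    [-0.93,0.6,0.25,0,0,0],
    [-0.93,0.6,0.25,0,0,0],
    [-0.93,0.6,0.25,0,0,0],
    [-0.93,0.6,0.25,0,0,0],
    [-0.93,0.6,0.25,0,0,0],
    [-0.93,0.6,0.25,0,0,0],
    [-0.93,0.6,0.25,0,0,0],
    [0,0,0,0,0,0],
  ],
)

```text
t: 7.22
eef_pos: [0.5005, -0.2597, 0.1492]
tool_rot: [3.142, 0.0, 1.234]
contact_force: [0.4, -0.2, 0.4]
gripper_width: 0.03
finger_force: 0.0
```

```bash
cat > st.py <<'E'
from station import manip
from h import *
s=manip.read_state();p=np.array(s['eef_pos']);r=np.array(s['tool_rot'])
print('t',round(s['t'],2),'crate',(cr(p[:2])[0]*1000).round(1),'z',round(p[2]*1000,1),'rp',np.degrees(r[:2]).round(2),'yawrel',np.degrees(r[2]-A).round(2),'q',np.round(s['qpos'],2),'F',np.round(s['contact_force'],2),'w',round(s['gripper_width'],4))
E
python3 st.py
```

```text
t 7.22 crate [-379.1  -59.9] z 149.2 rp [1.7999e+02 1.0000e-02] yawrel -0.01 q [-0.6   0.41  1.7  -0.    1.03 -0.26] F [ 0.41 -0.18  0.4 ] w 0.03
```

step_arm(
  increments=[
    [-0.9,0.5,0,0,0,0],
    [0,0,0.93,0,0,0],
    [0,0,0.93,0,0,0],
    [0,0,0.93,0,0,0],
    [0,0,0.93,0,0,0],
    [0,0,0.93,0,0,0],
    [0,0,0.6,0,0,0],
    [0,0,0.3,0,0,0],
    [0.2,0,0,0,0,0],
    [0.2,0,0,0,0,0],
  ],
)

```text
t: 8.48
eef_pos: [0.5067, -0.2707, 0.0392]
tool_rot: [3.141, 0.0, 1.236]
contact_force: [0.4, 0.6, -0.3]
gripper_width: 0.0299
finger_force: 0.0
```

```bash
python3 st.py
python3 - <<'E'
from station import manip
from h import *
c=manip.read_camera('side');f=c['frame'][100:260,280:480,::-1];cv2.imwrite('pics/s1.png',cv2.resize(f,(750,600),interpolation=cv2.INTER_CUBIC))
E
```

```text
t 8.47 crate [-387.4  -69.4] z 39.2 rp [1.7995e+02 2.0000e-02] yawrel 0.08 q [-0.61  0.58  1.75 -0.    0.81 -0.28] F [ 0.37  0.63 -0.3 ] w 0.0299
```

View pics/s1.png

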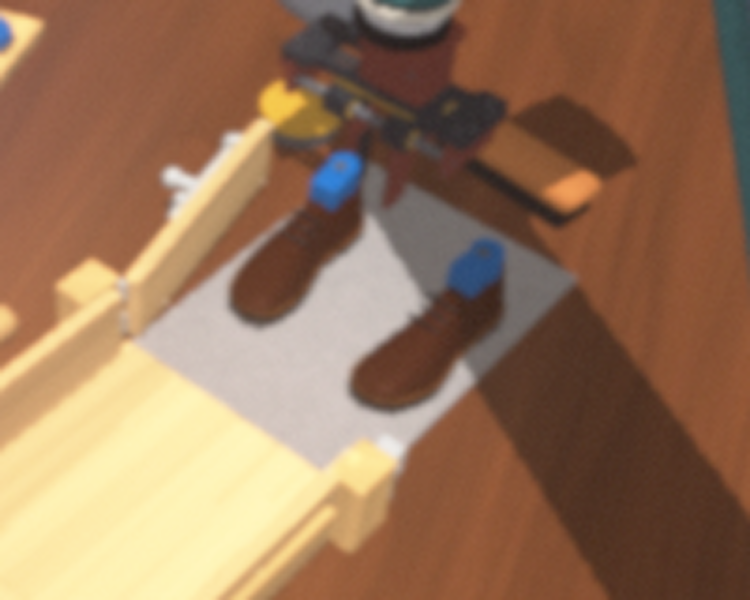

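The side crop shows the fingers standing behind the far shoe's heel (about 370,170), clear of the gate and the tin. Next is a slow approach.

step_arm(
  increments=[
    [0.1,0,0,0,0,0],
    [0.1,0,0,0,0,0],
    [0.1,0,0,0,0,0],
    [0.1,0,0,0,0,0],
    [0.08,0,0,0,0,0],
    [0.08,0,0,0,0,0],
    [0.08,0,0,0,0,0],
    [0.08,0,0,0,0,0],
    [0.08,0,0,0,0,0],
    [0.08,0,0,0,0,0],
  ],
)

```text
t: 9.78
eef_pos: [0.5121, -0.2542, 0.0387]
tool_rot: [3.141, 0.0, 1.236]
contact_force: [-0.4, -1.3, 0.3]
gripper_width: 0.03
finger_force: 0.7
```

```bash
python3 st.py
```

```text
t 9.78 crate [-370.1  -69.1] z 38.7 rp [1.7998e+02 2.0000e-02] yawrel 0.08 q [-0.58  0.58  1.76 -0.    0.81 -0.25] F [-0.43 -1.28  0.26] w 0.03
```

step_arm(
  increments=[
    [0.08,-0.005,0,0,0,0],
    [0.1,-0.006,0,0,0,0],
    [0.12,-0.007,0,0,0,0],
    [0.15,-0.009,0,0,0,0],
    [0.2,-0.012,0,0,0,0],
    [0.25,-0.015,0,0,0,0],
    [0.3,-0.018,0,0,0,0],
    [0.3,-0.018,0,0,0,0],
    [0.3,-0.018,0,0,0,0],
    [0.3,-0.018,0,0,0,0],
  ],
)

```text
t: 11.02
eef_pos: [0.5235, -0.2131, 0.0387]
tool_rot: [-3.142, 0.0, 1.236]
contact_force: [-1.2, -2.4, -1.2]
gripper_width: 0.0298
finger_force: 0.7
```

```bash
cat > lk.py <<'E'
import sys
from station import manip
from h import *
c=manip.read_camera('top')
for d in shoes(c):
    d.pop('p');d.pop('r');print({k:np.round(v,1).tolist() for k,v in d.items()})
E
python3 st.py; python3 lk.py
```

```text
t 11.03 crate [-327.6  -66.3] z 38.7 rp [-1.8e+02  1.0e-02] yawrel 0.09 q [-0.51  0.57  1.78 -0.    0.8  -0.17] F [-1.21 -2.41 -1.24] w 0.0298h.py:24: RuntimeWarning: Mean of empty slice.
  v,u=np.nonzero(k&blue); cone=cr(ray(c,[u.mean(),v.mean()],.076))[0]*1000
  ret = ret.dtype.type(ret / rcount)
Traceback (most recent call last):
  File "lk.py", line 5, in <module>
    for d in shoes(c):
             ~~~~~^^^
  File "h.py", line 31, in shoes
    f=(front.max()+front.min())/2;h=(back.max()+back.min())/2
       ~~~~~~~~~^^
ValueError: zero-size array to reduction operation maximum which has no identity
```

step_arm(
  increments=[
    [0.3,-0.018,0,0,0,0],
    [0.3,-0.018,0,0,0,0],
    [0.3,-0.018,0,0,0,0],
    [0.3,-0.018,0,0,0,0],
    [0.3,-0.018,0,0,0,0],
    [0.3,-0.018,0,0,0,0],
    [0.3,-0.018,0,0,0,0],
    [0.3,-0.018,0,0,0,0],
    [0.3,-0.018,0,0,0,0],
    [0.3,-0.018,0,0,0,0],
    [0.3,-0.018,0,0,0,0],
    [0.3,-0.018,0,0,0,0],
    [0.3,-0.018,0,0,0,0],
    [0.3,-0.018,0,0,0,0],
    [0.3,-0.018,0,0,0,0],
    [0.3,-0.018,0,0,0,0],
    [0.3,-0.018,0,0,0,0],
    [0.3,-0.018,0,0,0,0],
  ],
)

```text
t: 13.32
eef_pos: [0.5529, -0.1091, 0.0387]
tool_rot: [-3.142, 0.0, 1.236]
contact_force: [-0.5, -2.2, 1.3]
gripper_width: 0.0297
finger_force: 0.9
```

```bash
python3 st.py
python3 - <<'E'
from station import manip
from h import *
c=manip.read_camera('side');f=c['frame'][120:300,230:460,::-1];cv2.imwrite('pics/s2.png',cv2.resize(f,(767,600),interpolation=cv2.INTER_CUBIC))
E
```

```text
t 13.32 crate [-219.6  -59.6] z 38.7 rp [-1.8e+02  1.0e-02] yawrel 0.08 q [-0.32  0.57  1.78 -0.    0.79  0.02] F [-0.54 -2.24  1.34] w 0.0297
```

View pics/s2.png

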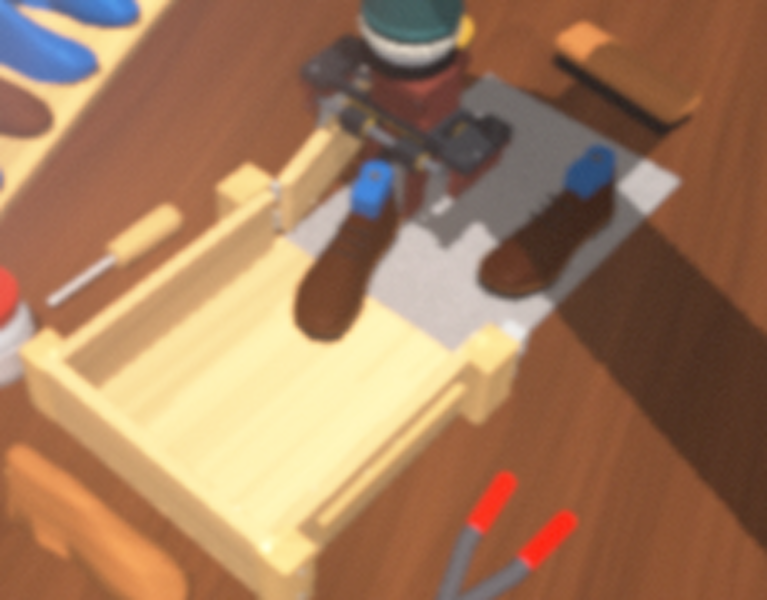

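```bash
cat > sd.py <<'E'
from station import manip
from h import *
import sys
def toe(c,ylo,yhi,xhi=.11):
    hsv=cv2.cvtColor(c['frame'],cv2.COLOR_RGB2HSV).astype(int);S,V,H=hsv[...,1],hsv[...,2],hsv[...,0]
    q=np.array([[-.43,ylo],[-.43,yhi],[xhi,yhi],[xhi,ylo]])
    roi=cv2.fillConvexPoly(np.zeros(H.shape,np.uint8),proj(c,np.c_[wo(q),[.004]*4]).round().astype(np.int32),1)
    m=(V<140)&(S>60)&((H<20)|(H>170))&(roi>0)
    b=big(m)[0][:,0]; p=cr(ray(c,b,.012))*1000
    return p
c=manip.read_camera('side')
p=toe(c,-.09,.03)
x=p[:,0];e=x.max();print('toe x',e,[(o,(p[abs(x-e+o)<3,1].min().round(1),p[abs(x-e+o)<3,1].max().round(1))) for o in(2,6,12,20,30,40)])
p=toe(c,.03,.10)
x=p[:,0];e=x.max();print('toe x',e,[(o,(p[abs(x-e+o)<3,1].min().round(1),p[abs(x-e+o)<3,1].max().round(1))) for o in(2,6,12,20,30,40)])
E
python3 sd.py
```

```text
toe x -59.24646048868666 [(2, (np.float64(-28.0), np.float64(-6.8))), (6, (np.float64(-34.7), np.float64(-2.9))), (12, (np.float64(-39.5), np.float64(1.1))), (20, (np.float64(-46.7), np.float64(0.6))), (30, (np.float64(-52.0), np.float64(-2.0))), (40, (np.float64(-57.3), np.float64(-2.5)))]
toe x -199.12979271164784 [(2, (np.float64(52.1), np.float64(75.3))), (6, (np.float64(47.6), np.float64(79.4))), (12, (np.float64(43.0), np.float64(85.5))), (20, (np.float64(40.6), np.float64(89.5))), (30, (np.float64(38.1), np.float64(95.6))), (40, (np.float64(39.8), np.float64(95.6)))]
```

The side crop shows the far shoe with its toe swung toward the crate's middle. Its toe tip is at about (318,338) in the crop, which is roughly 15° of yaw. I'll back off and nudge the toe sideways to straighten it, then push with a wider, more stable cradle.

step_arm(
  increments=[
    [-0.4,0,0,0,0,0],
    [-0.8,0,0,0,0,0],
    [0,0,-1,0,0,0],
    [0,0,-1,0,0,0],
    [0,0,-1,0,0,0],
    [0,0,-1,0,0,0],
    [0.93,-0.65,0,0,0,0],
    [0.93,-0.65,0,0,0,0],
    [0.93,-0.65,0,0,0,0],
    [0.93,-0.65,0,0,0,0],
    [0.93,-0.65,0,0,0,0],
    [0.93,-0.65,0,0,0,0],
    [0.93,-0.65,0,0,0,0],
    [0.93,-0.65,0,0,0,0],
    [0,0,1,0,0,0],
    [0,0,1,0,0,0],
    [0,0,1,0,0,0],
    [0,0,0.9,0,0,0],
    [0,0.1,0,0,0,0],
    [0,0.1,0,0,0,0],
  ],
)

```text
t: 15.92
eef_pos: [0.4992, 0.0419, 0.0408]
tool_rot: [-3.141, 0.0, 1.237]
contact_force: [-0.5, -0.3, 0.4]
gripper_width: 0.0303
finger_force: 0.0
```

```bash
python3 st.py
```

```text
t 15.93 crate [-94.8  40.9] z 40.8 rp [-1.7998e+02  1.0000e-02] yawrel 0.13 q [-0.05  0.51  1.92 -0.    0.72  0.28] F [-0.51 -0.3   0.37] w 0.0303
```

step_arm(
  increments=[
    [0,0.12,0,0,0,0],
    [0,0.1,0,0,0,0],
    [0,0.1,0,0,0,0],
    [0,0.08,0,0,0,0],
    [0,0.08,0,0,0,0],
    [0,0.08,0,0,0,0],
    [0,0.08,0,0,0,0],
    [0,0.08,0,0,0,0],
    [0,0.1,0,0,0,0],
    [0,0.1,0,0,0,0],
    [0,0.1,0,0,0,0],
    [0,0.1,0,0,0,0],
    [0,0.1,0,0,0,0],
    [0,0.1,0,0,0,0],
    [0,0.1,0,0,0,0],
    [0,0.1,0,0,0,0],
    [0,0.1,0,0,0,0],
    [0,0.1,0,0,0,0],
    [0,0.1,0,0,0,0],
  ],
)

```text
t: 18.3
eef_pos: [0.5339, 0.0293, 0.0407]
tool_rot: [3.142, 0.0, 1.236]
contact_force: [-0.9, 0.5, -0.2]
gripper_width: 0.0301
finger_force: 0.6
```

```bash
python3 st.py;python3 sd.py
```

```text
t 18.3 crate [-95.3   3.9] z 40.7 rp [1.8e+02 1.0e-02] yawrel 0.08 q [-0.07  0.54  1.84 -0.    0.76  0.26] F [-0.87  0.47 -0.16] w 0.0301
toe x -60.23957703440683 [(2, (np.float64(-52.0), np.float64(-26.0))), (6, (np.float64(-54.4), np.float64(-22.0))), (12, (np.float64(-59.3), np.float64(-20.0))), (20, (np.float64(-64.7), np.float64(-18.6))), (30, (np.float64(-70.1), np.float64(-16.9))), (40, (np.float64(-77.7), np.float64(20.5)))]
toe x -127.46251593743533 [(2, (np.float64(35.7), np.float64(48.3))), (6, (np.float64(33.5), np.float64(48.1))), (12, (np.float64(33.3), np.float64(48.0))), (20, (np.float64(32.9), np.float64(47.6))), (30, (np.float64(34.7), np.float64(45.2))), (40, (np.float64(38.4), np.float64(44.9)))]
```

step_arm(
  increments=[
    [0,0.1,0,0,0,0],
    [0,0.1,0,0,0,0],
    [0,0.1,0,0,0,0],
    [0,0.1,0,0,0,0],
    [0,0.1,0,0,0,0],
    [0,0.1,0,0,0,0],
    [0,-0.2,0,0,0,0],
    [0,-0.6,0,0,0,0],
    [0,-0.2,-1,0,0,0],
    [0,0,-1,0,0,0],
    [0,0,-1,0,0,0],
    [0,0,-1,0,0,0],
    [-0.93,0.1,0,0,0,0],
    [-0.93,0.1,0,0,0,0],
    [-0.93,0.1,0,0,0,0],
    [-0.93,0.1,0,0,0,0],
    [-0.93,0.1,0,0,0,0],
    [-0.93,0.1,0,0,0,0],
    [-0.93,0.1,0,0,0,0],
    [-0.93,0.1,0,0,0,0],
  ],
)

```text
t: 20.85
eef_pos: [0.4922, -0.1151, 0.1207]
tool_rot: [3.141, 0.0, 1.236]
contact_force: [0.7, -0.0, 0.5]
gripper_width: 0.0302
finger_force: 0.0
```

```bash
python3 st.py;python3 sd.py
```

```text
t 20.85 crate [-245.3   -4.4] z 120.7 rp [1.7999e+02 1.0000e-02] yawrel 0.08 q [-0.37  0.38  1.85 -0.    0.91 -0.03] F [ 0.68 -0.03  0.49] w 0.0302
toe x -62.40079468312784 [(2, (np.float64(-65.4), np.float64(-39.1))), (6, (np.float64(-67.9), np.float64(-35.1))), (12, (np.float64(-72.9), np.float64(-33.1))), (20, (np.float64(-78.3), np.float64(-33.8))), (30, (np.float64(-83.9), np.float64(-32.5))), (40, (np.float64(-84.9), np.float64(-33.2)))]
toe x -199.12979271164784 [(2, (np.float64(52.1), np.float64(75.3))), (6, (np.float64(47.6), np.float64(79.4))), (12, (np.float64(43.0), np.float64(85.5))), (20, (np.float64(40.6), np.float64(89.5))), (30, (np.float64(38.1), np.float64(93.6))), (40, (np.float64(39.8), np.float64(95.6)))]
```

```bash
cat > cone.py <<'E'
from h import *
import sys
def cones(c):
    hsv=cv2.cvtColor(c['frame'],cv2.COLOR_RGB2HSV).astype(int);H,S=hsv[...,0],hsv[...,1]
    roi=cv2.fillConvexPoly(np.zeros(H.shape,np.uint8),proj(c,np.c_[wo(np.array([[-.44,-.1],[-.44,.1],[.11,.10],[.11,-.10]])),[.06]*4]).round().astype(np.int32),1)
    m=(H>90)&(H<130)&(S>90)&(roi>0)
    for b in big(m,2):
        M=cv2.moments(b); print('cone',cv2.contourArea(b),(cr(ray(c,[M['m10']/M['m00'],M['m01']/M['m00']],.066))[0]*1000).round(1))
E
python3 - <<'E'
from cone import *
cones(np.load('side0.npz'))
from station import manip
c=manip.read_camera('side');cones(c)
E
```

```text
cone 124.0 [-323.1   68.7]
cone 108.5 [-329.3  -70.4]
cone 125.5 [-323.    68.9]
cone 123.5 [-186.9  -63.6]
```

step_arm(
  hand=0.023,
  increments=[
    [-0.1,0.8,0,0,0,0],
    [-0.05,0.8,0,0,0,0],
    [0,0.8,0,0,0,0],
    [0,0.75,0,0,0,0],
    [0,0,0,0,0,-0.5],
    [0,0,1,0,0,0],
    [0,0,1,0,0,0],
    [0,0,1,0,0,0],
    [0,0,0.8,0,0,0],
    [0,0,0.3,0,0,0],
    [0.2,0,0,0,0,0],
    [0.2,0,0,0,0,0],
  ],
)

```text
t: 22.45
eef_pos: [0.5537, -0.1296, 0.0393]
tool_rot: [3.14, 0.0, 1.305]
contact_force: [-0.4, -0.0, -0.3]
gripper_width: 0.0448
finger_force: 0.0
```

```bash
python3 st.py
```

```text
t 22.45 crate [-238.7  -67.2] z 39.3 rp [1.7993e+02 1.0000e-02] yawrel 4.08 q [-0.35  0.57  1.77 -0.    0.8  -0.09] F [-0.41 -0.05 -0.26] w 0.0448
```

Slow approach, then 40 mm of push, then check the yaw.

step_arm(
  increments=[
    [0.1,0,0,0,0,0],
    [0.1,0,0,0,0,0],
    [0.08,0,0,0,0,0],
    [0.08,0,0,0,0,0],
    [0.08,0,0,0,0,0],
    [0.08,0,0,0,0,0],
    [0.08,0,0,0,0,0],
    [0.08,0,0,0,0,0],
    [0.08,0,0,0,0,0],
    [0.08,0,0,0,0,0],
    [0.08,0,0,0,0,0],
    [0.1,0,0,0,0,0],
    [0.12,0,0,0,0,0],
    [0.15,0,0,0,0,0],
    [0.2,0,0,0,0,0],
    [0.25,0,0,0,0,0],
    [0.25,0,0,0,0,0],
    [0.25,0,0,0,0,0],
  ],
)

```text
t: 24.7
eef_pos: [0.5648, -0.0861, 0.0387]
tool_rot: [-3.141, 0.0, 1.306]
contact_force: [-0.5, -1.9, 0.8]
gripper_width: 0.0448
finger_force: 1.5
```

```bash
cat >> sd.py <<'E'
from cone import cones
cones(c)
E
python3 st.py;python3 sd.py
```

```text
t 24.7 crate [-194.   -63.3] z 38.7 rp [-1.7999e+02  1.0000e-02] yawrel 4.09 q [-0.27  0.57  1.76 -0.    0.81 -0.01] F [-0.52 -1.94  0.79] w 0.0448
toe x -39.62009420719789 [(2, (np.float64(-60.9), np.float64(-39.3))), (6, (np.float64(-65.7), np.float64(-35.3))), (12, (np.float64(-70.6), np.float64(-29.3))), (20, (np.float64(-76.0), np.float64(-29.7))), (30, (np.float64(-79.0), np.float64(-28.4))), (40, (np.float64(-82.5), np.float64(-29.0)))]
toe x -199.12979271164784 [(2, (np.float64(52.1), np.float64(75.3))), (6, (np.float64(47.6), np.float64(79.4))), (12, (np.float64(43.0), np.float64(85.5))), (20, (np.float64(40.6), np.float64(89.5))), (30, (np.float64(38.1), np.float64(95.6))), (40, (np.float64(35.5), np.float64(95.6)))]
cone 133.5 [-163.9  -60.4]
cone 124.0 [-322.9   68.9]
```

step_arm(
  increments=[
    [0.25,0,0,0,0,0],
    [0.3,0,0,0,0,0],
    [0.35,0,0,0,0,0],
    [0.35,0,0,0,0,0],
    [0.35,0,0,0,0,0],
    [0.35,0,0,0,0,0],
    [0.35,0,0,0,0,0],
    [0.35,0,0,0,0,0],
    [0.35,0,0,0,0,0],
  ],
)

```text
t: 25.88
eef_pos: [0.5806, -0.0281, 0.0387]
tool_rot: [-3.142, 0.0, 1.306]
contact_force: [0.1, -2.5, 1.6]
gripper_width: 0.045
finger_force: 1.8
```

```bash
python3 st.py;python3 sd.py
```

```text
t 25.88 crate [-134.   -59.1] z 38.7 rp [-1.8e+02  1.0e-02] yawrel 4.08 q [-0.17  0.58  1.74 -0.    0.82  0.1 ] F [ 0.12 -2.55  1.58] w 0.045
toe x 20.894128480003967 [(2, (np.float64(-55.2), np.float64(-34.4))), (6, (np.float64(-59.9), np.float64(-30.5))), (12, (np.float64(-64.7), np.float64(-24.7))), (20, (np.float64(-71.8), np.float64(-25.0))), (30, (np.float64(-75.1), np.float64(-23.7))), (40, (np.float64(-76.0), np.float64(-24.7)))]
toe x -199.12979271164784 [(2, (np.float64(52.1), np.float64(75.3))), (6, (np.float64(45.5), np.float64(79.4))), (12, (np.float64(41.0), np.float64(85.5))), (20, (np.float64(38.5), np.float64(89.5))), (30, (np.float64(36.0), np.float64(95.6))), (40, (np.float64(37.7), np.float64(95.6)))]
cone 128.5 [-104.6  -55.6]
cone 122.5 [-322.8   69. ]
```

step_arm(
  increments=[
    [0.35,0,0,0,0,0],
    [0.35,0,0,0,0,0],
    [0.35,0,0,0,0,0],
    [0.35,0,0,0,0,0],
    [0.35,0,0,0,0,0],
    [0.35,0,0,0,0,0],
    [0.35,0,0,0,0,0],
    [0.3,0,0,0,0,0],
    [0.2,0,0,0,0,0],
    [0.1,0,0,0,0,0],
    [0,0,0,0,0,0],
  ],
)

```text
t: 27.3
eef_pos: [0.5965, 0.0307, 0.0386]
tool_rot: [-3.142, -0.0, 1.305]
contact_force: [0.5, 0.1, 1.8]
gripper_width: 0.0447
finger_force: 1.8
```

step_arm(
  hand=0.2,
  increments=[
    [0,0,0,0,0,0],
    [0,0,0,0,0,0],
    [-0.3,0,0,0,0,0],
    [-0.6,0,0,0,0,0],
    [-0.6,0,0,0,0,0],
    [0,0,-1,0,0,0],
    [0,0,-1,0,0,0],
    [0,0,-1,0,0,0],
    [0,0,-1,0,0,0],
    [0,0,0,0,0,0.885],
  ],
)

```text
t: 28.55
eef_pos: [0.5896, 0.0004, 0.1204]
tool_rot: [3.138, -0.001, 1.179]
contact_force: [-0.3, 0.5, -0.0]
gripper_width: 0.0527
finger_force: 0.0
```

```bash
python3 st.py;python3 sd.py
```

```text
t 28.55 crate [-104.2  -58.2] z 120.4 rp [ 1.7982e+02 -4.0000e-02] yawrel -3.19 q [-0.12  0.48  1.67 -0.    0.99  0.28] F [-0.34  0.47 -0.01] w 0.0527
toe x 81.00892445366465 [(2, (np.float64(-53.7), np.float64(-25.4))), (6, (np.float64(-58.3), np.float64(-25.4))), (12, (np.float64(-65.2), np.float64(-21.9))), (20, (np.float64(-67.9), np.float64(-20.3))), (30, (np.float64(-71.1), np.float64(-19.4))), (40, (np.float64(-71.9), np.float64(-20.0)))]
toe x -199.12979271164784 [(2, (np.float64(52.1), np.float64(75.3))), (6, (np.float64(47.6), np.float64(79.4))), (12, (np.float64(43.0), np.float64(85.5))), (20, (np.float64(40.6), np.float64(89.5))), (30, (np.float64(38.1), np.float64(95.6))), (40, (np.float64(37.7), np.float64(95.6)))]
cone 122.5 [-322.8   69. ]
cone 110.5 [-44.  -51.7]
```

step_arm(
  hand=0.023,
  increments=[
    [-0.935,-0.374,0,0,0,0],
    [-0.935,-0.374,0,0,0,0],
    [-0.935,-0.374,0,0,0,0],
    [-0.935,-0.374,0,0,0,0],
    [-0.935,-0.374,0,0,0,0],
    [-0.935,-0.374,0,0,0,0],
    [-0.935,-0.374,0,0,0,0],
    [-0.935,-0.374,0,0,0,0],
    [-0.935,-0.374,0,0,0,0],
    [-0.935,-0.374,0,0,0,0],
    [-0.935,-0.374,0,0,0,0],
    [-0.935,-0.374,0,0,0,0],
    [-0.935,-0.374,0,0,0,0],
    [-0.935,-0.374,0,0,0,0],
    [-0.935,-0.374,0,0,0,0],
  ],
)

```text
t: 30.48
eef_pos: [0.3775, -0.2164, 0.1188]
tool_rot: [3.141, 0.0, 1.182]
contact_force: [-0.0, -0.7, -0.2]
gripper_width: 0.0448
finger_force: 0.0
```

```bash
python3 st.py
```

```text
t 30.48 crate [-378.9   70.4] z 118.8 rp [1.7998e+02 1.0000e-02] yawrel -2.99 q [-0.68  0.3   2.   -0.    0.84 -0.29] F [-0.   -0.65 -0.19] w 0.0448
```

step_arm(
  increments=[
    [0,0.04,1,0,0,0],
    [0,0,1,0,0,0],
    [0,0,1,0,0,0],
    [0,0,0.8,0,0,0],
    [0,0,0.2,0,0,0],
    [0.2,0,0,0,0,0],
    [0.2,0,0,0,0,0],
    [0.1,0,0,0,0,0],
    [0.08,0,0,0,0,0],
    [0.08,0,0,0,0,0],
    [0.08,0,0,0,0,0],
    [0.08,0,0,0,0,0],
    [0.08,0,0,0,0,0],
    [0.08,0,0,0,0,0],
    [0.08,0,0,0,0,0],
    [0.08,0,0,0,0,0],
    [0.08,0,0,0,0,0],
    [0.1,0,0,0,0,0],
    [0.1,0,0,0,0,0],
    [0.12,0,0,0,0,0],
  ],
)

```text
t: 32.98
eef_pos: [0.391, -0.1874, 0.0387]
tool_rot: [3.141, 0.0, 1.182]
contact_force: [-0.1, -1.8, -0.5]
gripper_width: 0.0448
finger_force: 1.0
```

```bash
python3 st.py;python3 sd.py
```

```text
t 32.98 crate [-347.    67.3] z 38.7 rp [1.7999e+02 1.0000e-02] yawrel -3.0 q [-0.61  0.45  2.07 -0.    0.62 -0.22] F [-0.11 -1.77 -0.49] w 0.0448
toe x 81.00892445366465 [(2, (np.float64(-53.7), np.float64(-25.4))), (6, (np.float64(-58.3), np.float64(-25.4))), (12, (np.float64(-65.2), np.float64(-21.9))), (20, (np.float64(-67.9), np.float64(-20.3))), (30, (np.float64(-71.1), np.float64(-19.1))), (40, (np.float64(-71.9), np.float64(-20.0)))]
toe x -191.34992878884952 [(2, (np.float64(50.2), np.float64(73.3))), (6, (np.float64(45.7), np.float64(77.4))), (12, (np.float64(41.2), np.float64(83.5))), (20, (np.float64(38.7), np.float64(87.6))), (30, (np.float64(38.3), np.float64(91.6))), (40, (np.float64(38.1), np.float64(93.6)))]
cone 131.0 [-315.7   66.7]
cone 107.0 [-44.4 -51.9]
```

step_arm(
  increments=[
    [0.15,0,0,0,0,0],
    [0.2,0,0,0,0,0],
    [0.25,0,0,0,0,0],
    [0.3,0,0,0,0,0],
    [0.35,0,0,0,0,0],
    [0.35,0,0,0,0,0],
    [0.35,0,0,0,0,0],
    [0.35,0,0,0,0,0],
    [0.35,0,0,0,0,0],
    [0.35,0,0,0,0,0],
  ],
)

```text
t: 34.28
eef_pos: [0.4138, -0.1315, 0.0387]
tool_rot: [-3.142, 0.0, 1.182]
contact_force: [-0.5, -1.5, 0.1]
gripper_width: 0.0452
finger_force: 1.1
```

```bash
sed -i "s/^p=toe(c,.03,.10)/p=toe(c,.005,.10)/" sd.py; python3 st.py;python3 sd.py
```

```text
t 34.27 crate [-286.7   64.2] z 38.7 rp [-1.8e+02  1.0e-02] yawrel -3.0 q [-0.47  0.45  2.07 -0.    0.62 -0.08] F [-0.52 -1.54  0.13] w 0.0452
toe x 81.00892445366465 [(2, (np.float64(-53.7), np.float64(-25.4))), (6, (np.float64(-58.3), np.float64(-23.5))), (12, (np.float64(-65.2), np.float64(-21.9))), (20, (np.float64(-67.9), np.float64(-20.3))), (30, (np.float64(-71.1), np.float64(-19.1))), (40, (np.float64(-71.9), np.float64(-20.0)))]
toe x -128.595165149173 [(2, (np.float64(50.3), np.float64(72.8))), (6, (np.float64(41.8), np.float64(76.8))), (12, (np.float64(41.6), np.float64(76.7))), (20, (np.float64(34.9), np.float64(76.6))), (30, (np.float64(34.5), np.float64(78.4))), (40, (np.float64(34.1), np.float64(80.2)))]
cone 143.0 [-256.7   63.4]
cone 104.0 [-44.3 -52.1]
```

step_arm(
  increments=[
    [0.35,0,0,0,0,0],
    [0.35,0,0,0,0,0],
    [0.35,0,0,0,0,0],
    [0.35,0,0,0,0,0],
    [0.35,0,0,0,0,0],
    [0.35,0,0,0,0,0],
    [0.35,0,0,0,0,0],
    [0.35,0,0,0,0,0],
    [0.35,0,0,0,0,0],
    [0.35,0,0,0,0,0],
    [0.35,0,0,0,0,0],
    [0.35,0,0,0,0,0],
    [0.35,0,0,0,0,0],
    [0.35,0,0,0,0,0],
    [0.35,0,0,0,0,0],
    [0.35,0,0,0,0,0],
    [0.35,0,0,0,0,0],
    [0.35,0,0,0,0,0],
  ],
)

```text
t: 36.58
eef_pos: [0.4615, -0.0149, 0.0387]
tool_rot: [-3.141, 0.0, 1.182]
contact_force: [-1.1, -2.7, 1.0]
gripper_width: 0.0447
finger_force: 1.7
```

```bash
python3 st.py;python3 sd.py
```

```text
t 36.58 crate [-160.9   57.7] z 38.7 rp [-1.7999e+02  1.0000e-02] yawrel -3.0 q [-0.18  0.48  2.01 -0.    0.66  0.21] F [-1.07 -2.73  0.97] w 0.0447
toe x 81.00892445366465 [(2, (np.float64(-53.7), np.float64(-25.4))), (6, (np.float64(-58.3), np.float64(-25.4))), (12, (np.float64(-65.2), np.float64(-20.0))), (20, (np.float64(-67.9), np.float64(-20.3))), (30, (np.float64(-71.1), np.float64(-19.1))), (40, (np.float64(-71.9), np.float64(-20.0)))]
toe x -5.773664291596238 [(2, (np.float64(41.0), np.float64(68.2))), (6, (np.float64(38.9), np.float64(72.0))), (12, (np.float64(32.6), np.float64(75.7))), (20, (np.float64(30.3), np.float64(77.5))), (30, (np.float64(29.9), np.float64(75.3))), (40, (np.float64(29.3), np.float64(77.0)))]
cone 157.5 [-131.4   56.9]
cone 112.0 [-44.1 -51.4]
```

step_arm(
  increments=[
    [0.35,0,0,0,0,0],
    [0.35,0,0,0,0,0],
    [0.35,0,0,0,0,0],
    [0.35,0,0,0,0,0],
    [0.35,0,0,0,0,0],
    [0.35,0,0,0,0,0],
    [0.35,0,0,0,0,0],
    [0.35,0,0,0,0,0],
    [0.35,0,0,0,0,0],
    [0.35,0,0,0,0,0],
    [0.35,0,0,0,0,0],
    [0.25,0,0,0,0,0],
    [0.15,0,0,0,0,0],
    [0,0,0,0,0,0],
  ],
)

```text
t: 38.38
eef_pos: [0.4938, 0.0638, 0.0387]
tool_rot: [3.142, -0.001, 1.182]
contact_force: [-0.3, 1.2, 0.8]
gripper_width: 0.0451
finger_force: 1.6
```

step_arm(
  hand=0.2,
  increments=[
    [0,0,0,0,0,0],
    [0,0,0,0,0,0],
    [-0.3,0,0,0,0,0],
    [-0.6,0,0,0,0,0],
    [-0.6,0,0,0,0,0],
    [0,0,-1,0,0,0],
    [0,0,-1,0,0,0],
    [0,0,-1,0,0,0],
    [0,0,-1,0,0,0],
  ],
)

```text
t: 39.5
eef_pos: [0.4817, 0.0348, 0.1192]
tool_rot: [-3.141, 0.0, 1.181]
contact_force: [0.9, -0.1, -0.8]
gripper_width: 0.0528
finger_force: 0.0
```

step_arm(
  hand=-1,
  increments=[
    [-0.32,0.926,0,0,0,0],
    [-0.32,0.926,0,0,0,0],
    [-0.32,0.926,0,0,0,0],
    [-0.32,0.926,0,0,0,0],
    [-0.32,0.926,0,0,0,0],
    [-0.32,0.926,0,0,0,0],
    [-0.32,0.926,0,0,0,0],
    [-0.32,0.926,0,0,0,0],
    [-0.32,0.926,0,0,0,0],
    [-0.32,0.926,0,0,0,0],
    [-0.32,0.926,0,0,0,0],
    [-0.32,0.926,0,0,0,0],
  ],
)

```text
t: 41.0
eef_pos: [0.6597, -0.1205, 0.1186]
tool_rot: [-3.142, 0.0, 1.182]
contact_force: [0.4, -0.2, 0.1]
gripper_width: 0.0004
finger_force: 0.0
```

```bash
python3 st.py;python3 sd.py;  python3 - <<'E'
from station import manip
from h import *
c=manip.read_camera('side');f=c['frame'][100:320,220:460,::-1];cv2.imwrite('pics/s3.png',cv2.resize(f,(654,600),interpolation=cv2.INTER_CUBIC))
E
```

```text
t 41.0 crate [-195.2 -164.2] z 118.6 rp [-1.8e+02  1.0e-02] yawrel -2.99 q [-0.28  0.58  1.47 -0.    1.09  0.11] F [ 0.38 -0.16  0.09] w 0.0004
toe x 81.00892445366465 [(2, (np.float64(-49.6), np.float64(-25.4))), (6, (np.float64(-58.3), np.float64(-25.4))), (12, (np.float64(-65.2), np.float64(-21.9))), (20, (np.float64(-66.0), np.float64(-20.3))), (30, (np.float64(-71.1), np.float64(-19.4))), (40, (np.float64(-71.9), np.float64(-20.0)))]
toe x 79.29893066119804 [(2, (np.float64(37.1), np.float64(61.5))), (6, (np.float64(33.0), np.float64(66.9))), (12, (np.float64(27.0), np.float64(70.5))), (20, (np.float64(24.7), np.float64(74.0))), (30, (np.float64(26.2), np.float64(75.6))), (40, (np.float64(25.6), np.float64(75.3)))]
cone 138.0 [-44.8  54.1]
cone 115.0 [-43.8 -51.3]
```

View pics/s3.png

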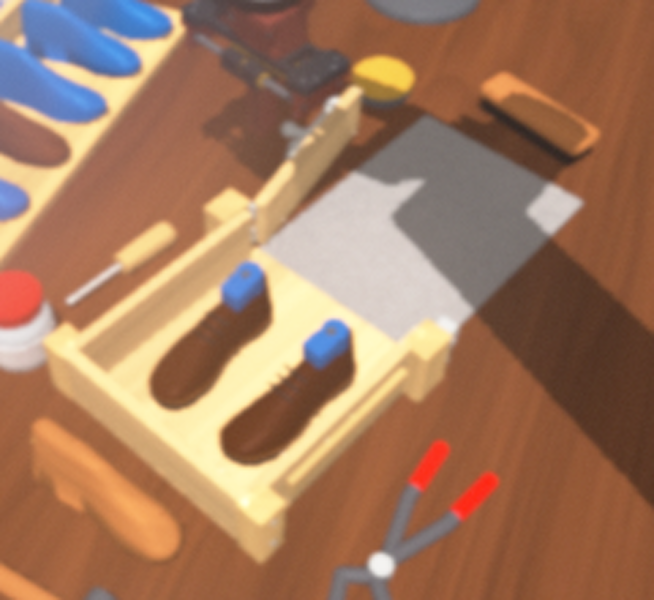

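Both shoes stand side by side in the crate, toes at about (170,400) and (240,455) in the crop, well clear of each other and of the walls. Next, turn for the gate.

step_arm(
  increments=[
    [0,0,0,0,0,-0.94],
    [0,0,0,0,0,-0.94],
    [0,0,0,0,0,-0.94],
    [0,0,0,0,0,-0.94],
    [0,0,0,0,0,-0.94],
    [0,0,0,0,0,-0.94],
    [0,0,0,0,0,-0.94],
    [0,0,0,0,0,-0.94],
    [0,0,0,0,0,-0.94],
    [0,0,0,0,0,-0.94],
    [0,0,0,0,0,-0.94],
    [0,0,0.3,0,0,-0.94],
    [0,0,1,0,0,-0.94],
    [0,0,1,0,0,-0.94],
    [0,0,0.8,0,0,0],
    [0,0,0.2,0,0,0],
  ],
)

```text
t: 43.1
eef_pos: [0.6577, -0.1193, 0.0515]
tool_rot: [3.141, -0.002, 3.017]
contact_force: [0.2, -0.2, -0.4]
gripper_width: 0.0006
finger_force: 0.0
```

```bash
python3 st.py
cat > gt.py <<'E'
from station import manip
from h import *
s=manip.read_state();p=cr(np.array(s['eef_pos'])[:2])[0]*1000-[-130.5,-118]
# tool-centred: radius along gate and angle if finger face (10 mm ahead, tool x normal to gate) lies on the outer face
r=np.degrees(s['tool_rot'][2]-A);a=np.radians(r)
print('along',p@[-np.sin(a),np.cos(a)],'out',p@[-np.cos(a),-np.sin(a)],'yawrel',r)
E
python3 gt.py
```

```text
t 43.1 crate [-194.7 -162. ] z 51.5 rp [ 1.7998e+02 -1.3000e-01] yawrel 102.15 q [-0.28  0.66  1.52 -0.    0.97 -1.73] F [ 0.23 -0.24 -0.36] w 0.0006
along 71.97587682651127 out 29.53700263700692 yawrel 102.1457441331232
```

step_arm(
  increments=[
    [0.5,0,0,0,0,0],
    [0.3,0,0,0,0,0],
    [0.1,0,0,0,0,0],
    [0.2,-0.016,0,0,0,0.375],
    [0.38,-0.033,0,0,0,0.75],
    [0.38,-0.033,0,0,0,0.75],
    [0.38,-0.033,0,0,0,0.75],
    [0.38,-0.033,0,0,0,0.75],
    [0.38,-0.033,0,0,0,0.75],
    [0.38,-0.033,0,0,0,0.75],
    [0.38,-0.033,0,0,0,0.75],
    [0.38,-0.033,0,0,0,0.75],
    [0.38,-0.033,0,0,0,0.75],
    [0.38,-0.033,0,0,0,0.75],
    [0.38,-0.033,0,0,0,0.75],
    [0.38,-0.033,0,0,0,0.75],
    [0.38,-0.033,0,0,0,0.75],
    [0.38,-0.033,0,0,0,0.75],
  ],
)

```text
t: 45.35
eef_pos: [0.5668, -0.0496, 0.0532]
tool_rot: [3.141, 0.001, 1.497]
contact_force: [-0.4, -0.2, -0.4]
gripper_width: 0.0005
finger_force: 0.5
```

```bash
python3 st.py; python3 gt.py
```

```text
t 45.35 crate [-158.9  -53.2] z 53.2 rp [1.7996e+02 3.0000e-02] yawrel 15.07 q [-0.21  0.55  1.76 -0.    0.83 -0.13] F [-0.36 -0.2  -0.41] w 0.0005
along 69.96436004388401 out 10.59135002668621 yawrel 15.072547917599795
```

step_arm(
  increments=[
    [0.38,-0.033,0,0,0,0.75],
    [0.38,-0.033,0,0,0,0.75],
    [0.2,-0.016,0,0,0,0.385],
    [0.05,0,0,0,0,0],
    [0.05,0,0,0,0,0],
  ],
)

```text
t: 45.98
eef_pos: [0.5682, -0.0303, 0.0532]
tool_rot: [3.141, 0.003, 1.239]
contact_force: [-4.9, -11.3, 2.4]
gripper_width: 0.0003
finger_force: 6.0
```

```bash
python3 st.py; python3 gt.py
```

```text
t 45.98 crate [-140.3  -48.1] z 53.2 rp [179.99   0.18] yawrel 0.28 q [-0.17  0.55  1.76 -0.    0.83  0.16] F [ -4.9  -11.29   2.39] w 0.0003
along 69.95010955612248 out 9.413007739384119 yawrel 0.2779298754053998
```

step_arm(
  increments=[
    [-0.5,0,0,0,0,0],
    [-0.93,0,0,0,0,0],
    [0,-0.5,0,0,0,0],
    [0,-0.8,0,0,0,0],
    [0,-0.5,0,0,0,0],
    [0,-0.2,0,0,0,0],
    [0,-0.15,0,0,0,0],
    [0,-0.15,0,0,0,0],
    [0,-0.15,0,0,0,0],
    [0,-0.15,0,0,0,0],
  ],
)

```text
t: 47.22
eef_pos: [0.5103, -0.0386, 0.0526]
tool_rot: [3.141, 0.0, 1.238]
contact_force: [-0.2, 1.0, 0.7]
gripper_width: 0.0007
finger_force: 0.0
```

```bash
python3 st.py; python3 gt.py
```

```text
t 47.23 crate [-167.1    3.9] z 52.6 rp [1.7999e+02 1.0000e-02] yawrel 0.2 q [-0.21  0.5   1.89 -0.    0.76  0.12] F [-0.16  1.05  0.66] w 0.0007
along 121.98192000167106 out 36.22043773596231 yawrel 0.20142596003864863
```

step_arm(
  increments=[
    [0,-0.15,0,0,0,0],
    [0,-0.15,0,0,0,0],
    [0,-0.15,0,0,0,0],
    [0,-0.15,0,0,0,0],
    [0,-0.15,0,0,0,0],
  ],
)

```text
t: 47.85
eef_pos: [0.496, -0.0336, 0.0527]
tool_rot: [3.141, 0.0, 1.238]
contact_force: [2.1, -0.1, -0.8]
gripper_width: 0.0004
finger_force: 0.8
```

```bash
python3 st.py; python3 gt.py
python3 - <<'E'
from station import manip
from h import *
c=manip.read_camera('side');f=c['frame'][110:250,270:450,::-1];cv2.imwrite('pics/s4.png',cv2.resize(f,(771,600),interpolation=cv2.INTER_CUBIC))
E
```

```text
t 47.85 crate [-167.2   18.9] z 52.7 rp [179.99   0.  ] yawrel 0.2 q [-0.21  0.48  1.92 -0.    0.74  0.13] F [ 2.14 -0.06 -0.78] w 0.0004
along 137.04129805513566 out 36.20556923299963 yawrel 0.1970098564386258
```

View pics/s4.png

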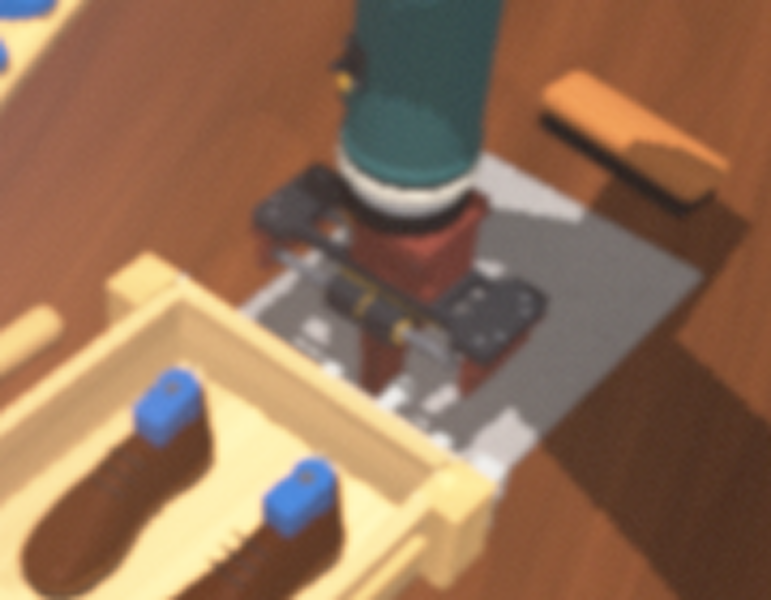

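The crop shows the gate shut, with the finger behind the knob at about (390,400), and force is building. I'll keep pushing.

step_arm(
  increments=[
    [0,-0.15,0,0,0,0],
    [0,-0.15,0,0,0,0],
    [0,-0.15,0,0,0,0],
    [0,-0.15,0,0,0,0],
    [0,-0.15,0,0,0,0],
  ],
)

```text
t: 48.52
eef_pos: [0.4817, -0.0287, 0.0527]
tool_rot: [3.142, 0.0, 1.238]
contact_force: [2.0, 0.8, -0.5]
gripper_width: 0.0003
finger_force: 0.8
```

step_arm(
  increments=[
    [0,-0.1,0,0,0,0],
    [0,-0.1,0,0,0,0],
    [0,-0.1,0,0,0,0],
  ],
)

```text
t: 48.9
eef_pos: [0.4766, -0.0269, 0.0527]
tool_rot: [3.141, 0.0, 1.238]
contact_force: [4.2, -1.0, -2.5]
gripper_width: 0.0007
finger_force: 2.2
```

```bash
python3 st.py; python3 gt.py
```

```text
t 48.9 crate [-167.2   39.4] z 52.7 rp [179.94   0.  ] yawrel 0.2 q [-0.2   0.46  1.96 -0.    0.71  0.13] F [ 4.19 -1.04 -2.45] w 0.0007
along 157.55714923993673 out 36.18178098328095 yawrel 0.20082738122259514
```

step_arm(
  increments=[
    [0,-0.05,0,0,0,0],
    [0,0,0,0,0,0],
  ],
)

```text
t: 49.15
eef_pos: [0.4766, -0.0268, 0.0529]
tool_rot: [3.139, -0.0, 1.238]
contact_force: [5.7, -1.1, -4.4]
gripper_width: 0.0002
finger_force: 2.5
```

step_arm(
  increments=[
    [0,-0.05,0,0,0,0],
    [0,0,0,0,0,0],
  ],
)

```text
t: 49.4
eef_pos: [0.4766, -0.0267, 0.0529]
tool_rot: [3.138, -0.0, 1.238]
contact_force: [6.5, -1.4, -4.4]
gripper_width: 0.0004
finger_force: 3.3
```

```bash
python3 st.py; python3 gt.py
```

```text
t 49.4 crate [-167.1   39.6] z 52.9 rp [ 1.7977e+02 -2.0000e-02] yawrel 0.2 q [-0.2   0.46  1.97 -0.    0.71  0.13] F [ 6.52 -1.42 -4.37] w 0.0004
along 157.69466552749674 out 36.06555995818156 yawrel 0.2013899867781928
```

step_arm(
  increments=[
    [0,0.2,0,0,0,0],
    [0,0.3,0,0,0,0],
    [0,0,-0.8,0,0,0],
    [0,0,-1,0,0,0],
    [0,0,-1,0,0,0],
    [0,0,-1,0,0,0],
    [0,0,-1,0,0,0],
    [0.95,-0.95,0,0,0,0],
    [0.95,-0.95,0,0,0,0],
    [0.95,-0.95,0,0,0,0],
    [0.95,-0.95,0,0,0,0],
    [0.95,-0.95,0,0,0,0],
    [0.95,-0.95,0,0,0,0],
    [0.95,-0.95,0,0,0,0],
    [0.95,-0.95,0,0,0,0],
    [0.95,-0.95,0,0,0,0],
    [0.95,-0.95,0,0,0,0],
    [0.95,-0.95,0,0,0,0],
    [0.95,-0.95,0,0,0,0],
    [0.95,-0.95,0,0,0,0],
  ],
)

```text
t: 51.9
eef_pos: [0.33, 0.2851, 0.1485]
tool_rot: [-3.14, 0.002, 1.238]
contact_force: [-0.3, 0.1, -0.2]
gripper_width: 0.0003
finger_force: 0.0
```

```bash
python3 st.py
python3 - <<'E'
from station import manip
from h import *
from cone import cones
c=manip.read_camera('top');np.savez('top9.npz',**c);f=c['frame'][115:285,215:465,::-1];g=cv2.resize(f,(800,544),interpolation=cv2.INTER_CUBIC)
print('home knob px',((proj(c,[*wo([-.1665,.059])[0],.045])-[215,115])*3.2).round(), 'drawn',((proj(c,[*wo([-.1665,.019])[0],.045])-[215,115])*3.2).round())
cv2.imwrite('pics/c9.png',g);cones(c)
E
```

```text
t 51.9 crate [ 78.8 280.9] z 148.5 rp [-1.7993e+02  9.0000e-02] yawrel 0.2 q [ 0.55  0.25  1.96 -0.    0.93  0.89] F [-0.27  0.05 -0.22] w 0.0003
home knob px [[386. 373.]] drawn [[400. 329.]]
cone 135.5 [-46.4  53.2]
cone 134.5 [-43.4 -51.7]
```

View pics/c9.png

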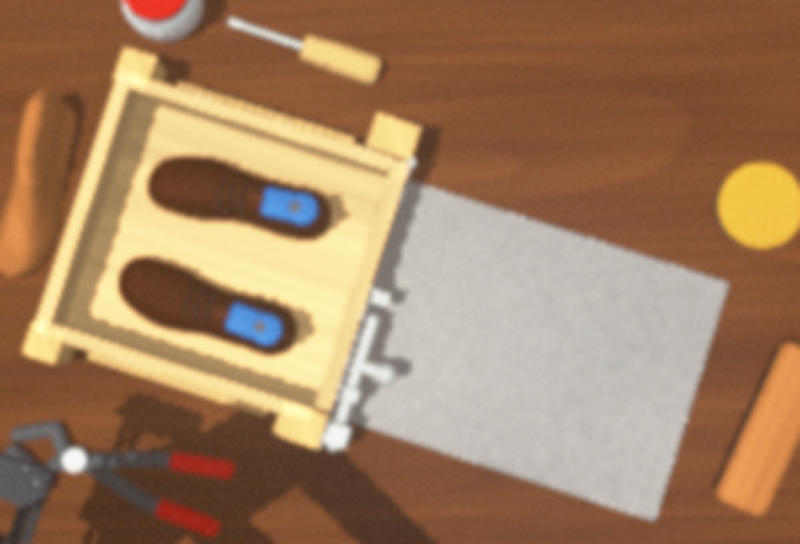

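The top view shows the gate shut and the knob at about (383,373), which matches the predicted home position of (386,373). The bolt runs into the keeper at (336,436), both shoes stand clear inside, and the bystanders haven't moved. I'm handing in.

```bash
python3 -c "
from station import manip
print(manip.hand_in())"
```

```text
the job is handed in; nothing more can be done
None
```

Both shoes are in the crate side by side, toes first and clear of each other, with the gate shut and the bolt fully home; I handed the job in at about 52 s (measured pushing forces about 3 N or less), after one sideways toe nudge to straighten the first shoe.

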